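# Set the lesson things out on their traced mats

## Robot

A 6-joint arm with a two-finger parallel gripper is mounted at the origin on the work surface. World frame = base frame: x ahead of the robot, y to its left, z up, the work surface at z = 0. Lengths are in m, angles in rad, forces in N, time in s.
With the tool pointing down it reaches from about 0.275 to 0.825 m from the base axis. Payload 4.9 kg.
Tool frame: the origin (TCP) lies on the centre line of the jaws, within the pads' length; the fingertips stand tip_reach ahead of it and the grasp point (between the pads) is the TCP (tip_reach is the distance from the TCP to the fingertips, in m); z points along the fingers, y is the direction in which the jaws open and shut (so a half turn about z gives the same grasp; the last joint's range is limited). The gripper opens to 85 mm and grips with 20 to 120 N. Pads are 22 mm wide; open, the fingers measure 114 mm over their backs; the gripper's body (76 mm by 85 mm) begins 54 mm behind the grasp point. The pads swing forward as they close: fully open they stand 13 mm farther back than shut.
Start: joints at [-1.314, 0.326, -0.193, 1.052, 0, 1.437], TCP at [0.21, -0.509, 0.25] pointing down, gripper open.
Joint ranges: [-2.65, 2.65], [-0.97, 1.79], [-1.3, 1.35], [-1.93, 2.1], [-1.47, 1.37], [-3.14, 3.14]. Speed limits (rad/s): [2.57, 2.57, 3.14, 3.14, 3.14, 3.14].

## Interface

Orientations are given as [roll, pitch, yaw] about the fixed x, y, z axes, in that order (R = Rz(yaw) Ry(pitch) Rx(roll)).
In Python, from bench import * gives the robot as it stands.
- The arm moves only by the tool play_rows, never from a script. Its argument "steps" is a list of rows, each a list of 7 numbers: the finger opening in mm, from 0 to 85.4, then the shift along the tool's x, y, z in mm, then the turn, a rotation vector about the tool's x, y, z in degrees. In form: [[hand, x, y, z, wx, wy, wz], ...]. A call has 1 to 20 rows; each row is the pose to reach, as a shift and turn from the pose commanded when the call began, along the tool's axes at that moment; what a row does not reach only later rows make up. A row lasts 1/8 s, in which the tool goes at most 62.5 mm and 10.7 degrees, less where a joint would pass 70% of its speed; a pose out of reach is approached as far as the arm can. A call with a gripper value outside its range is refused whole. The fingers move at their own pace and stop on an object; the grip force is fixed at half the most. Time passes only in rows, so rows that repeat a pose let the fingers close. It gives the time, the measured TCP pose, the force and the opening at its end, in the units of the state.
- get_obs(): the state, without advancing time (a new reading comes with each control period).
- read_camera(name): name is "scene" or "top"; returns a dict with "img" (384x512x3 uint8, blue, green, red), "z_map" (384x512 float32, m along the optical axis (not along the pixel's ray), 0 where there is no reading), "fx", "fy", "cx", "cy" (pixels), "world_from_camera" (4x4, takes a point from camera to world coordinates). Camera axes: x right, y down, z forward; pixel columns grow to the right and rows downward; lengths in m; the calibration is good to about 2 mm. A picture is of the moment at which its call begins.
- hand_in(): hands the job in, once; it reports no verdict.
Trained networks look in a picture, given as the dict that the camera call returned (one of the last four; its "shot" number tells which), for a name from the list of things; names that differ only in an ending like _2 or _b are one class to them, and where a whole thing is asked for, a point or a joint stands for the part that bears it (a point fixed in the world has none). Each returns a list of dicts, best first, with "score" (0 to 1); they miss things now and then, are a little off and sometimes report something else, mostly with a low value. They report only what shows in the picture. A call takes as long as a camera call. They do not tell look-alikes from the thing itself.
- cut_out(picture, name): "mask" (384x512 bool, what is visible of it) and "location" ([column, row] in pixels, amid what is visible of it).
The state is a dict: "clock": time; "joint_positions": joint angles; "joint_velocities": joint speeds; "effort": joint torques, N m; "tool_pos": TCP position; "eef_rot": TCP orientation; "force": force on the tool from outside, world axes, zero at the start; "moment": the same for the moment, N m; "width": finger opening in m.
Only numpy, scipy, OpenCV 4.12 (cv2) and the standard library are available. Lean on these libraries where they do the work, as an engineer would, in place of code of your own. Each camera call takes 0.05 s, during which the arm holds its last target. There are 200 camera calls.

## Task

Get the table ready for the evening lesson: put each of the four things - pencil, bottle opener, eraser and roll of tape - down flat on the blue mat that shows its own traced shape, covering the tracing and lying the same way (the opener's ring on the traced ring; the pencil and the eraser may be either way round). Do not knock over the clear plastic cup that stands among them, and leave all four things lying still.

Things in the scene. Friction and masses are not known exactly. Their poses are not given: they have to be found in the camera images.
- pencil: loose wooden pencil sharpened at both ends, 124 mm long, squarish body 9 mm wide and 9 mm high; lies on the table; origin at the middle of its length on its underside, x along its length, z up
- opener: loose flat steel bottle opener, 124 mm long, 6 mm thick, about 90 g: a straight handle 16 mm wide (x = -64 to +26 mm) and at its +x end a ring 36 mm across centred at x = +42 mm; lies flat; origin on the underside of the handle near the balance point (grip across the handle there), x towards the ring, z up
- opener_head (a point): the centre of the opener's ring, 42 mm along the opener's +x from its origin and 3 mm above its underside; axes as the opener's
- eraser: loose red block eraser, 58 x 24 x 14 mm (x, y, z), lying flat; origin at the centre of its underside, x along its length, z up
- tape: loose roll of pale brown paper tape, a plain ring 52 mm across, 38 mm hole, 18 mm high, lying flat; origin on the ring's axis at the level of its underside, z up; it can be gripped across the outside
- pencil_mat: fixed blue plastic mat, 140 x 64 x 4 mm (x, y, z), same size and colour as the other mats; origin at the centre of its underside, top face 4 mm above, z up. On top a flat pale silhouette: a long narrow bar pointed at both ends, about 130 x 14 mm, centred on the mat, along x
- opener_mat: fixed blue plastic mat, 140 x 64 x 4 mm (x, y, z), same size and colour as the other mats; origin at the centre of its underside, top face 4 mm above, z up. On top a flat pale silhouette: a 21 mm wide bar with a ring 41 mm across at its +x end, the ring's centre at x = +42 mm; the opener covers it when its origin is over the mat's origin and its x points along the mat's x
- eraser_mat: fixed blue plastic mat, 140 x 64 x 4 mm (x, y, z), same size and colour as the other mats; origin at the centre of its underside, top face 4 mm above, z up. On top a flat pale silhouette: a short rectangle, 63 x 29 mm, centred on the mat, long side along x
- tape_mat: fixed blue plastic mat, 140 x 64 x 4 mm (x, y, z), same size and colour as the other mats; origin at the centre of its underside, top face 4 mm above, z up. On top a flat pale silhouette: a ring 57 mm across with a blue middle, centred on the mat
- cup: empty clear plastic cup, 64 mm across the rim, 80 mm tall, standing loose near the middle of the work area; origin at the centre of its underside, z up; not to be knocked over. About 0.2 m to its left and right lie two small loose bystanders, no part of the job: a metal pencil sharpener (26 x 16 x 12 mm) and a brass padlock (50 x 36 x 14 mm)
There are look-alikes about, which are no part of the job. Of the things shaped like the opener, the steel one is meant.

How it is judged:
At the end, for the whole second after the job is handed in: Each thing rests flat on its own mat, origin within 12 mm of the mat's origin in plan; pencil, opener and eraser within 0.2 rad of the mat's long direction, the opener's ring at the traced ring's end (over 25 mm along the mat's +x); all slower than 0.02 m/s; cup upright within 0.3 rad (horizontal distance between pencil and pencil_mat below 0.012 m and z of pencil in the frame of pencil_mat between 0.001 and 0.012 m and linear speed of each of pencil, opener, eraser, tape below 0.02 m/s and angle between the x axis of pencil and the x axis of pencil_mat, either way round below 0.2 rad and horizontal distance between opener and opener_mat below 0.012 m and z of opener in the frame of opener_mat between 0.001 and 0.012 m and angle between the x axis of opener and the x axis of opener_mat, either way round below 0.2 rad and horizontal distance between eraser and eraser_mat below 0.012 m and z of eraser in the frame of eraser_mat between 0.001 and 0.01 m and angle between the x axis of eraser and the x axis of eraser_mat, either way round below 0.2 rad and angle between each of eraser, tape's own z axis and vertical below 0.15 rad and horizontal distance between tape and tape_mat below 0.012 m and z of tape in the frame of tape_mat between 0.001 and 0.008 m and x of opener_head in the frame of opener_mat above 0.025 m and angle between cup's own z axis and vertical below 0.3 rad); the robot touches nothing.
It fails at once if the cup is knocked over (angle between cup's own z axis and vertical above 0.6 rad).
It also fails if it takes over 109 s, if anything falls off the work surface, if the arm or the gripper's body presses on something with over 40 N, if the wrist force passes 120 N, or if a joint passes its speed limit or range.

## Working session

There is one attempt and no reset: what is moved stays moved. The work goes in short steps, Python scripts to look and compute and a tool call to move; the robot and the scene stay as the last step left them, time stands still between calls to the robot, and variables do not carry over. Pictures are saved under pics/ and viewed, about 12 in all and at most 16, crops included, and the job is handed in when it is done.

Besides the shell and the picture viewer there is one more tool, called after ">>>" in YAML: its name, and indented under it one key for each argument. play_rows: Moves the arm, as the interface text tells. Its arguments: {"type":"object","properties":{"steps":{"type":"array"}},"required":["steps"]}

```bash
mkdir -p pics; ls; cat > h.py <<'E'
from bench import *
import numpy as np, cv2
def world(p,mask):
    v,u=np.nonzero(mask&(p["z_map"]>0)); z=p["z_map"][v,u]
    P=np.c_[(u-p["cx"])*z/p["fx"],(v-p["cy"])*z/p["fy"],z,np.ones(len(z))]@np.array(p["world_from_camera"]).T
    return P[:,:3],u,v
E
python3 - <<'E'
from h import *
o=get_obs(); print(o)
for n in("scene","top"):
    p=read_camera(n); cv2.imwrite(f"pics/{n}0.png",cv2.resize(p["img"],(800,600),interpolation=cv2.INTER_CUBIC))
    print(n,p["fx"],p["cx"],p["cy"],np.round(p["world_from_camera"],3).tolist())
    for t in("pencil","opener","eraser","tape","cup","pencil_mat","opener_mat","eraser_mat","tape_mat"):
        for d in cut_out(p,t)[:4]:
            P,u,v=world(p,d["mask"]); 
            if len(P): print(t,round(d["score"],2),np.round(d["location"]),len(P),np.round(np.median(P,0),3),np.round(P.min(0),3),np.round(P.max(0),3))
E
```

```text
pics
{'clock': 0.0, 'joint_positions': array([-1.31421691e+00,  3.26942786e-01, -1.93592528e-01,  1.05199724e+00,
        2.84892919e-05,  1.43655229e+00]), 'joint_velocities': array([ 1.93498419e-03, -2.20348689e-04, -2.37327491e-04,  3.17463852e-05,
        3.08178632e-03,  1.75966244e-03]), 'effort': array([ 1.15697800e-03, -4.43405843e+01,  2.62437791e+01,  1.56298798e-02,
        4.54033994e-06, -3.84365777e-06]), 'tool_pos': array([ 0.20937701, -0.50799118,  0.24949912]), 'eef_rot': array([-3.13987586e+00, -2.60611616e-04,  3.90823204e-01]), 'force': array([-0.46854025, -0.41817151, -0.71546502]), 'moment': array([ 0.03685448, -0.0110361 , -0.00268373]), 'width': 0.08559103203128776}
scene 381.659892930268 257.3927883507804 195.47587942257042 [[-0.353, 0.776, -0.523, 1.018], [0.936, 0.287, -0.205, 0.227], [-0.009, -0.562, -0.827, 0.915], [0.0, 0.0, 0.0, 1.0]]
pencil 0.48 [294. 210.] 81 [0.452 0.109 0.008] [0.401 0.091 0.001] [0.484 0.132 0.013]
opener 0.7 [188. 112.] 168 [ 0.215 -0.343  0.005] [ 0.145 -0.362 -0.002] [ 0.266 -0.322  0.01 ]
opener 0.68 [268. 170.] 158 [ 0.351 -0.
[... 1619 characters left out ...]
56 -0.004] [ 0.825 -0.104  0.01 ]
eraser 0.53 [293. 217.] 190 [ 0.431 -0.099  0.013] [ 0.405 -0.118 -0.003] [ 0.457 -0.079  0.019]
tape 0.5 [147. 221.] 185 [0.417 0.3   0.017] [ 0.392  0.28  -0.001] [0.441 0.331 0.021]
cup 0.89 [259. 177.] 544 [ 0.533 -0.001  0.027] [ 0.493 -0.033 -0.002] [0.571 0.031 0.084]
pencil_mat 0.62 [220. 151.] 1178 [0.609 0.103 0.004] [ 0.538  0.05  -0.002] [0.684 0.157 0.009]
eraser_mat 0.71 [376. 218.] 1345 [ 0.423 -0.31   0.004] [ 0.359 -0.38  -0.005] [ 0.49  -0.238  0.009]
tape_mat 0.63 [294. 214.] 189 [ 0.434 -0.097  0.014] [ 0.407 -0.117  0.006] [ 0.462 -0.076  0.019]
tape_mat 0.59 [139. 153.] 1224 [0.6   0.321 0.004] [ 0.529  0.274 -0.003] [0.673 0.362 0.01 ]
```

View pics/top0.png

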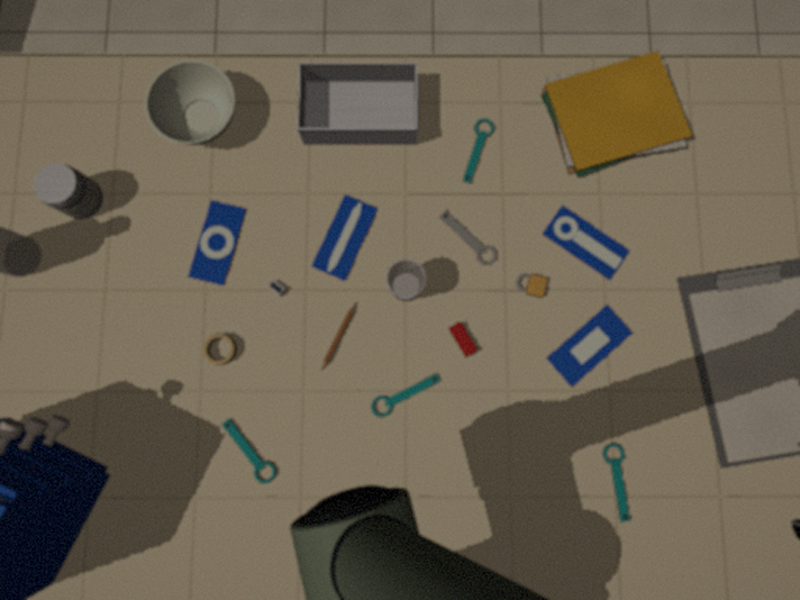

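View pics/scene0.png

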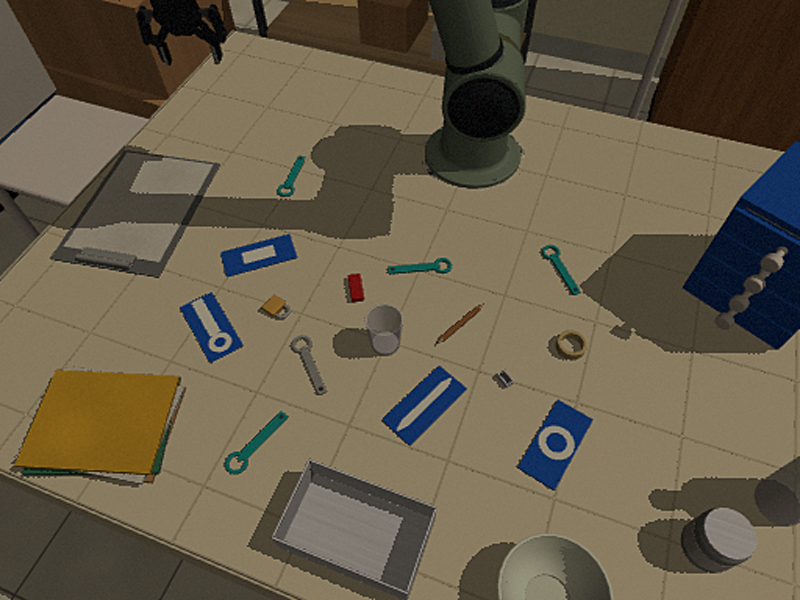

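Candidates for the opener (top picture, 800x600 px): teal ones at (405,395), (250,450), (617,482), (480,150), and the grey steel one at (470,238). I choose the steel one. There is only one of each of the others: pencil (340,335), eraser (464,339) and tape (221,348). The cup is at (406,279), the sharpener at (280,287) and the padlock at (535,285).

```bash
cat >> h.py <<'E'
def plane(p,u,v,z):
    T=np.array(p["world_from_camera"]); d=np.c_[(np.asarray(u)-p["cx"])/p["fx"],(np.asarray(v)-p["cy"])/p["fy"],np.ones(len(u))]@T[:3,:3].T
    return T[:3,3]+d*((z-T[2,3])/d[:,2])[:,None]
def proj(p,X):
    q=np.linalg.inv(np.array(p["world_from_camera"]))@np.r_[X,1]; return q[0]/q[2]*p["fx"]+p["cx"],q[1]/q[2]*p["fy"]+p["cy"]
def seg(p,kind,X,r,z):
    """mask of colour kind within r (m) of X; returns plane points, rect (centre, size, angle of long side in deg)"""
    hsv=cv2.cvtColor(p["img"],cv2.COLOR_BGR2HSV).astype(int); H,S,V=[hsv[...,i] for i in range(3)]
    m={"blue":(H>100)&(H<130)&(S>130),"red":((H<8)|(H>172))&(S>130),"steel":(S<50)&(V>50),"brown":(H<17)&(S>95),"pale":(S<60)&(V>110),"tape":(S>78)&(H<40)}[kind]
    vv,uu=np.mgrid[:384,:512]; W=plane(p,uu.ravel(),vv.ravel(),z)
    m=m&(np.hypot(*(W[:,:2]-np.array(X)[:2]).T)<r).reshape(m.shape)
    n,l,s,c=cv2.connectedComponentsWithStats(m.astype(np.uint8),connectivity=8)
    if n<2: return None
    m=l==1+np.argmax(s[1:,4]); v,u=np.nonzero(m); P=plane(p,u,v,z)[:,:2]
    (cx,cy),(a,b),t=cv2.minAreaRect((P*1000).astype(np.float32))
    if b>a: a,b,t=b,a,t+90
    return dict(P=P,mask=m,c=np.array([cx,cy]),size=(a,b),ang=(t+90)%180-90,med=P.mean(0)*1000)
ITEMS=dict(pencil=("brown",(.44,.109),.075,.005),opener=("steel",(.612,-.108),.075,.006),eraser=("red",(.431,-.098),.05,.012),
 pencil_mat=("blue",(.614,.103),.1,.004),opener_mat=("blue",(.605,-.308),.1,.004),eraser_mat=("blue",(.425,-.308),.1,.004),tape_mat=("blue",(.604,.322),.1,.004))
E
python3 - <<'E'
from h import *
P={n:read_camera(n) for n in("scene","top")}
for k,a in ITEMS.items():
    for n,p in P.items():
        s=seg(p,*a)
        if s: print(k,n,"rect c",s["c"].round(1),"size",np.round(s["size"],1),"ang",round(s["ang"],1),"mean",s["med"].round(1),len(s["P"]))
p=P["top"]; hsv=cv2.cvtColor(p["img"],cv2.COLOR_BGR2HSV)
# opener ring end & mat silhouettes
for n,p in P.items():
    u,v=[int(t) for t in proj(p,(.42,.305,.018))]; hs=cv2.cvtColor(p["img"],cv2.COLOR_BGR2HSV)
    print(n,"tape px",u,v,hs[v-20:v+21:2,u].tolist())
    for k in("pencil_mat","opener_mat","eraser_mat","tape_mat"):
        s=seg(p,"pale",ITEMS[k][1],.075,.004)
        if s: print("sil",k,n,s["c"].round(1),np.round(s["size"],1),round(s["ang"],1),s["med"].round(1))
    d=[x for x in cut_out(p,"tape") if x["score"]>.3]
    for x in d:
        W,_,_=world(p,x["mask"]);t=W[W[:,2]>.013]; print("tape",n,len(t),cv2.minEnclosingCircle((t[:,:2]*1000).astype(np.float32)),t.mean(0))
        v,u=np.nonzero(x["mask"]);print(cv2.minEnclosingCircle((plane(p,u,v,.018)[:,:2]*1000).astype(np.float32)))
    d=cut_out(p,"cup")[0]; W,_,_=world(p,d["mask"]);t=W[W[:,2]>.065]; print("cup rim",n,len(t),cv2.minEnclosingCircle((t[:,:2]*1000).astype(np.float32)))
im=P["top"]["img"]; a=im[95:285,120:420]; 
cv2.imwrite("pics/crop1.png",cv2.resize(cv2.convertScaleAbs(a,alpha=1.6),(800,507),interpolation=cv2.INTER_CUBIC))
E
```

```text
pencil scene rect c [442.  111.7] size [115.3  11.2] ang -25.4 mean [442.3 111.5] 126
pencil top rect c [438.1 111.2] size [106.8   8.3] ang -25.7 mean [438.9 110.8] 138
opener scene rect c [ 614.7 -108.7] size [122.1  32.7] ang 41.2 mean [ 612.5 -105.9] 218
opener top rect c [ 605.8 -105.5] size [123.1  34.5] ang 51.1 mean [ 608.5 -109.1] 262
eraser scene rect c [438.4 -94. ] size [64.  23.2] ang 30.5 mean [438.4 -93.9] 141
eraser top rect c [433.8 -97.5] size [54.4 23.2] ang 33.0 mean [433.7 -97.5] 185
pencil_mat scene rect c [612.6 103.7] size [139.1  63.1] ang -23.4 mean [615.1 104.1] 955
pencil_mat top rect c [603.   86.8] size [134.2  25.4] ang -23.1 mean [601.8  85.4] 389
opener_mat scene rect c [ 603.6 -309.6] size [139.7  62.1] ang 54.4 mean [ 604.5 -308.9] 557
opener_mat top rect c [ 601.4 -311.5] size [134.5  59.3] ang 54.3 mean [ 598.  -314.1] 524
eraser_mat scene rect c [ 426.3 -307.5] size [138.1  64.2] ang -49.9 mean [ 427.8 -307.7] 567
eraser_mat top rect c [ 424.1 -309.6] size [135.1  58.7] ang -49.8 mean [ 423.6 -309.1] 811
tape_mat scene rect c [603.7 322.6] size [
[... 1141 characters left out ...]
, 72, 74], [20, 68, 94], [19, 71, 90], [15, 62, 82], [21, 60, 81], [19, 74, 76], [19, 96, 90], [20, 108, 116], [19, 61, 125], [18, 66, 128], [19, 61, 130], [18, 67, 130], [19, 65, 130]]
sil pencil_mat top [611.1 102.4] [126.8  14.5] -25.2 [609.7 103.6]
sil opener_mat top [ 597.3 -311.6] [125.4  38.7] 48.3 [ 602.1 -311.8]
sil eraser_mat top [ 424.6 -310.4] [62.4 28.5] -50.5 [ 423.9 -309.7]
sil tape_mat top [600.8 320.8] [52.9 52.6] 47.1 [601.1 321.4]
tape top 155 ((417.8988342285156, 305.58538818359375), 25.862323760986328) [0.41742996 0.30531191 0.01699967]
((417.64892578125, 303.2003173828125), 27.371416091918945)
cup rim top 120 ((523.3777465820312, -2.5316500663757324), 31.17391014099121)
```

View pics/crop1.png

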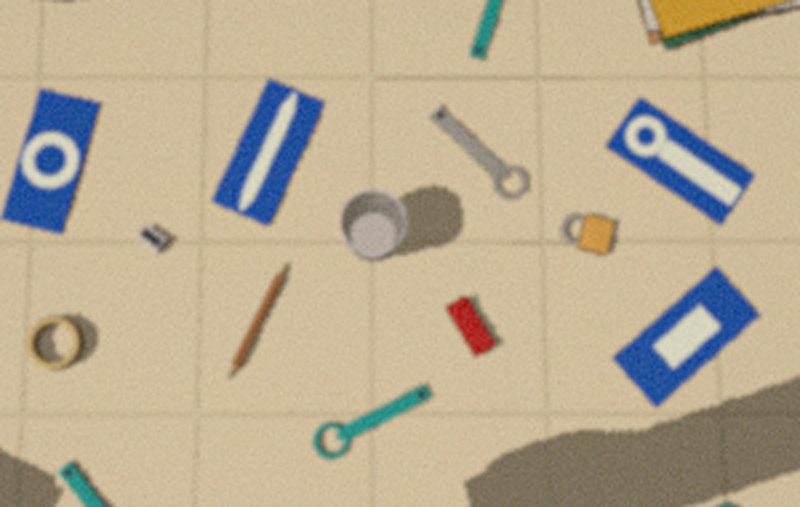

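```bash
cat >> h.py <<'E'
def moves(*W):
    """W: (x,y,z mm, yaw deg or None). prints tool-frame rows [x,y,z,0,0,wz] from the present measured pose"""
    from scipy.spatial.transform import Rotation as R
    o=get_obs(); t=np.array(o["tool_pos"])*1000; r=R.from_euler("xyz",o["eef_rot"]); yaw=np.degrees(o["eef_rot"][2])
    print("at",t.round(1),"yaw",round(yaw,1),"j",np.round(o["joint_positions"],2),"F",np.round(o["force"],1),"w",round(o["width"]*1000,1),"t",o["clock"])
    for w in W:
        dy=0 if w[3] is None else w[3]-yaw
        print(w,"->",r.inv().apply(np.array(w[:3])-t).round(1),"rv",np.degrees((r.inv()*R.from_euler("xyz",[np.pi,0,np.radians(yaw+dy)])).as_rotvec()).round(1),"turn",round(-dy,1))
E
python3 - <<'E'
import bench; print([ (k,getattr(bench,k)) for k in dir(bench) if not k.startswith("_")])
from h import *
P={n:read_camera(n) for n in("scene","top")}
for n,p in P.items():
    s=seg(p,*ITEMS["opener"]); Q=s["P"]*1000; m=Q.mean(0); d=np.linalg.svd(Q-m)[2][0]; 
    if d@[-1,-1]<0:d=-d
    # handle only: refit
    for _ in range(3):
        t=(Q-m)@d; lo,hi=t.min(),t.max(); h=Q[t<lo+80]; mh=h.mean(0); d=np.linalg.svd(h-mh)[2][0]; d=d if d@[-1,-1]>0 else -d; m=mh
    t=(Q-m)@d; print(n,"len",t.max()-t.min(),"ang",np.degrees(np.arctan2(d[1],d[0])),"origin",m+d*((t.max()+t.min())/2+2), "tail+64",m+d*(t.min()+64))
moves((611,-107,100,46))
E
```

```text
[('IKError', <class 'bench.IKError'>), ('cut_out', <function make.<locals>.keyed.<locals>.call at 0x7fe2bfcb4720>), ('get_obs', <function make.<locals>.<lambda> at 0x7fe2bfcb45e0>), ('hand_in', <function connect.<locals>.done at 0x7fe2bfc27740>), ('read_camera', <function make.<locals>.drawn_camera at 0x7fe2bfcb40e0>), ('tip_reach', 0.019)]
scene len 122.58817229393551 ang -134.51928286531063 origin [ 611.07118973 -107.38057319] tail+64 [ 610.57623875 -107.88390002]
top len 120.12920076112337 ang -134.27502689051641 origin [ 608.29434964 -109.42673524] tail+64 [ 606.94324082 -110.81247572]
at [ 209.5 -508.5  250.3] yaw 22.4 j [-1.31  0.33 -0.19  1.05 -0.    1.44] F [-0.7 -0.5 -0. ] w 85.3 t 1.4
(611, -107, 100, 46) -> [ 524.2 -218.3  150.3] rv [ -0.   -0.  -23.6] turn -23.6
```

```bash
python3 -c "
from h import *
moves((609.5,-108.5,130,45.6))"
```

```text
at [ 209.5 -508.5  250.3] yaw 22.4 j [-1.31  0.33 -0.19  1.05 -0.    1.44] F [-0.7 -0.5 -0. ] w 85.3 t 1.4
(609.5, -108.5, 130, 45.6) -> [ 522.2 -217.5  120.3] rv [ -0.   -0.  -23.2] turn -23.2
```

>>> play_rows:
  steps:
    - [40,522,-217.5,120,0,0,-23.2]
    - [40,522,-217.5,120,0,0,-23.2]
    - [40,522,-217.5,120,0,0,-23.2]
    - [40,522,-217.5,120,0,0,-23.2]
    - [40,522,-217.5,120,0,0,-23.2]
    - [40,522,-217.5,120,0,0,-23.2]
    - [40,522,-217.5,120,0,0,-23.2]
    - [40,522,-217.5,120,0,0,-23.2]
    - [40,522,-217.5,120,0,0,-23.2]
    - [40,522,-217.5,120,0,0,-23.2]
    - [40,522,-217.5,120,0,0,-23.2]
    - [40,522,-217.5,120,0,0,-23.2]
    - [40,522,-217.5,120,0,0,-23.2]
    - [40,522,-217.5,120,0,0,-23.2]

```text
clock: 3.15
tool_pos: [0.6089, -0.1097, 0.1308]
eef_rot: [3.141, -0.0, 0.794]
force: [-0.3, 0.6, 0.3]
width: 0.0398
```

```bash
python3 -c "
from h import *
moves((609.5,-108.5,23,45.6))"
```

```text
at [ 608.9 -109.7  130.8] yaw 45.5 j [-0.3   0.55 -0.17  0.86 -0.    2.05] F [-0.3  0.6  0.3] w 39.8 t 3.15
(609.5, -108.5, 23, 45.6) -> [  1.3  -0.5 107.8] rv [ 0.  -0.  -0.1] turn -0.1
```

>>> play_rows:
  steps:
    - [40,1,-0.5,60,0,0,0]
    - [40,1,-0.5,100,0,0,0]
    - [40,1,-0.5,109,0,0,0]
    - [40,1,-0.5,109,0,0,0]
    - [10,1,-0.5,109,0,0,0]
    - [10,1,-0.5,109,0,0,0]
    - [10,1,-0.5,109,0,0,0]
    - [10,1,-0.5,109,0,0,0]
    - [10,1,-0.5,109,0,0,0]
    - [10,1,-0.5,109,0,0,0]

```text
clock: 4.4
tool_pos: [0.6113, -0.1081, 0.0236]
eef_rot: [3.138, -0.002, 0.796]
force: [-0.8, -0.8, 6.6]
width: 0.0117
```

>>> play_rows:
  steps:
    - [30,0,0,-6,0,0,0]
    - [40,0,0,-60,0,0,0]
    - [40,0,0,-60,0,0,0]
    - [40,0,0,-60,0,0,0]
    - [40,0,0,-60,0,0,0]

```text
clock: 5.03
tool_pos: [0.6087, -0.1072, 0.0802]
eef_rot: [-3.14, 0.001, 0.796]
force: [0.5, -0.8, -0.0]
width: 0.0396
```

```bash
python3 - <<'E'
from h import *
ims=[]
for n in("scene","top"):
    p=read_camera(n); u,v=[int(t) for t in proj(p,(.61,-.108,.01))]
    ims.append(cv2.resize(cv2.convertScaleAbs(p["img"][v-50:v+50,u-50:u+50],alpha=1.6),(400,400),interpolation=cv2.INTER_CUBIC))
cv2.imwrite("pics/c2.png",np.hstack(ims)); moves()
E
```

```text
at [ 608.8 -107.2   80.1] yaw 45.6 j [-0.29  0.6  -0.22  0.75  0.    2.05] F [0.5 0.  0.3] w 40.0 t 5.125
```

View pics/c2.png

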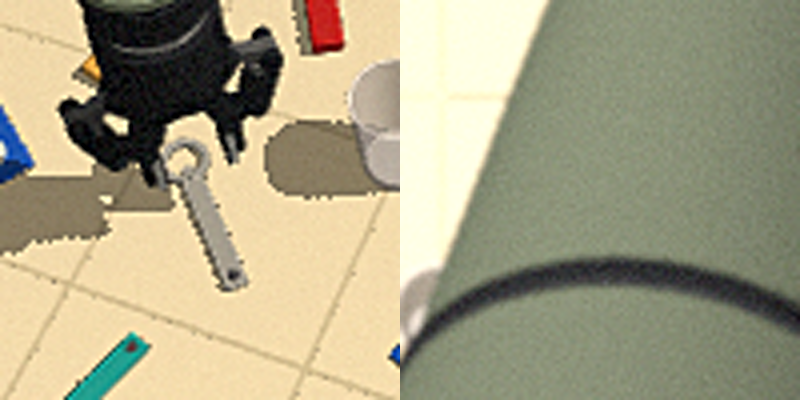

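```bash
cat >> h.py <<'E'
def opener(p,X=(.612,-.108),z=.006,dirn=(-1,-1)):
    s=seg(p,"steel",X,.075,z); Q=s["P"]*1000; m=Q.mean(0); d=np.linalg.svd(Q-m)[2][0]; d=d if d@np.array(dirn)>0 else -d
    for _ in range(3):
        t=(Q-m)@d; h=Q[t<t.min()+80]; m=h.mean(0); d=np.linalg.svd(h-m)[2][0]; d=d if d@np.array(dirn)>0 else -d
    t=(Q-m)@d; return dict(len=t.max()-t.min(),ang=np.degrees(np.arctan2(d[1],d[0])),origin=m+d*((t.max()+t.min())/2+2))
E
python3 - <<'E'
from h import *
print(opener(read_camera("scene"))); moves((609.5,-108.5,19,45.6))
E
```

```text
{'len': np.float64(121.96449729346321), 'ang': np.float64(-134.5609419282928), 'origin': array([ 610.83897884, -107.59045609])}
at [ 608.9 -107.3   80.2] yaw 45.6 j [-0.29  0.6  -0.22  0.75  0.    2.05] F [-0.1  0.1  1.4] w 40.1 t 5.175
(609.5, -108.5, 19, 45.6) -> [-0.4  1.3 61.2] rv [-0.1  0.  -0. ] turn -0.0
```

Not moved. Going lower.

>>> play_rows:
  steps:
    - [40,0,1,40,0,0,0]
    - [40,0,1,61,0,0,0]
    - [40,0,1,61,0,0,0]
    - [40,0,1,61,0,0,0]
    - [10,0,1,61,0,0,0]
    - [10,0,1,61,0,0,0]
    - [10,0,1,61,0,0,0]
    - [10,0,1,61,0,0,0]
    - [10,0,1,61,0,0,0]

```text
clock: 6.3
tool_pos: [0.6105, -0.1083, 0.0205]
eef_rot: [3.141, -0.0, 0.796]
force: [-0.8, -0.1, 2.7]
width: 0.0135
```

>>> play_rows:
  steps:
    - [10,0,0,0,0,0,0]
    - [10,0,0,0,0,0,0]

```text
clock: 6.55
tool_pos: [0.6105, -0.1083, 0.0205]
eef_rot: [3.141, -0.0, 0.796]
force: [-1.6, 0.5, 5.1]
width: 0.0134
```

>>> play_rows:
  steps:
    - [10,0,0,-15,0,0,0]
    - [10,0,0,-40,0,0,0]
    - [10,0,0,-80,0,0,0]
    - [10,0,0,-80,0,0,0]
    - [10,0,0,-80,0,0,0]

```text
clock: 7.18
tool_pos: [0.6101, -0.1082, 0.1003]
eef_rot: [-3.141, 0.0, 0.796]
force: [-0.6, -0.3, -1.5]
width: 0.0134
```

```bash
python3 - <<'E'
from h import *
p=read_camera("scene"); u,v=[int(t) for t in proj(p,(.61,-.108,.06))]
cv2.imwrite("pics/c3.png",cv2.resize(cv2.convertScaleAbs(p["img"][v-50:v+50,u-50:u+50],alpha=1.6),(500,500),interpolation=cv2.INTER_CUBIC)); moves()
E
```

```text
at [ 609.6 -108.    99.5] yaw 45.6 j [-0.29  0.58 -0.2   0.79  0.    2.05] F [-0.1 -0.  -1.9] w 13.3 t 7.225
```

View pics/c3.png

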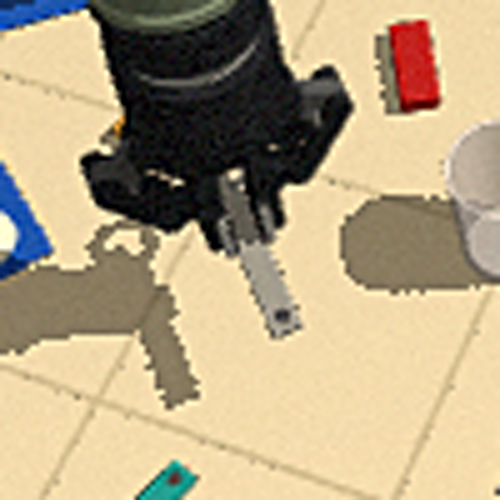

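```bash
python3 -c "
from h import *
moves((602.5,-310.5,110,145.6))"
```

```text
at [ 609.6 -108.    99.5] yaw 45.6 j [-0.29  0.58 -0.2   0.79  0.    2.05] F [-0.1 -0.  -1.9] w 13.3 t 7.225
(602.5, -310.5, 110, 145.6) -> [-149.6  136.6  -10.6] rv [  -0.1   -0.  -100. ] turn -100.0
```

>>> play_rows:
  steps:
    - [10,-30,27,-10,0,0,-10]
    - [10,-60,54,-10,0,0,-20]
    - [10,-90,82,-10,0,0,-30]
    - [10,-120,110,-10,0,0,-40]
    - [10,-149.6,136.6,-10,0,0,-50]
    - [10,-149.6,136.6,-10,0,0,-60]
    - [10,-149.6,136.6,-10,0,0,-70]
    - [10,-149.6,136.6,-10,0,0,-80]
    - [10,-149.6,136.6,-10,0,0,-90]
    - [10,-149.6,136.6,-10,0,0,-100]
    - [10,-149.6,136.6,-10,0,0,-100]

```text
clock: 8.6
tool_pos: [0.6024, -0.3101, 0.1086]
eef_rot: [-3.142, -0.003, 2.539]
force: [-0.3, -0.9, -2.3]
width: 0.0132
```

```bash
python3 -c "
from h import *
moves((602.5,-310.5,110,234.4))"
```

```text
at [ 602.4 -310.1  108.6] yaw 145.5 j [-0.58  0.67 -0.    0.9   0.    0.02] F [-0.3 -0.9 -2.3] w 13.2 t 8.6
(602.5, -310.5, 110, 234.4) -> [-0.3 -0.2 -1.4] rv [  0.1  -0.1 -88.9] turn -88.9
```

>>> play_rows:
  steps:
    - [10,0,0,0,0,0,-10]
    - [10,0,0,0,0,0,-20]
    - [10,0,0,0,0,0,-30]
    - [10,0,0,0,0,0,-40]
    - [10,0,0,0,0,0,-50]
    - [10,0,0,0,0,0,-60]
    - [10,0,0,0,0,0,-70]
    - [10,0,0,0,0,0,-80]
    - [10,0,0,40,0,0,-88.9]
    - [10,0,0,65,0,0,-88.9]
    - [10,0,0,65,0,0,-88.9]
    - [10,0,0,65,0,0,-88.9]

```text
clock: 10.1
tool_pos: [0.6036, -0.3109, 0.0458]
eef_rot: [-3.141, 0.0, -2.192]
force: [-0.5, 0.0, -0.5]
width: 0.0136
```

```bash
python3 - <<'E'
from h import *
p=read_camera("scene"); u,v=[int(t) for t in proj(p,(.6,-.31,.03))]
cv2.imwrite("pics/c4.png",cv2.resize(cv2.convertScaleAbs(p["img"][v-50:v+50,u-50:u+50],alpha=1.6),(500,500),interpolation=cv2.INTER_CUBIC)); moves((602.5,-310.5,24,234.4-360))
E
```

```text
at [ 604.1 -311.2   46.5] yaw -125.6 j [-0.58  0.74 -0.05  0.78  0.   -1.53] F [ 0.1 -0.9 -0.8] w 13.4 t 10.15
(602.5, -310.5, 24, -125.6) -> [ 0.3  1.7 22.5] rv [-0.1  0.   0. ] turn 0.0
```

View pics/c4.png

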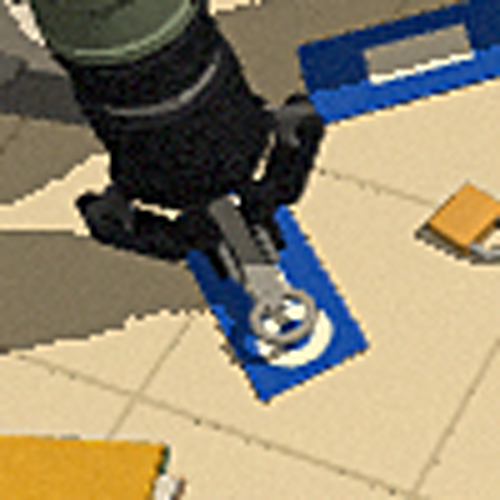

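>>> play_rows:
  steps:
    - [10,0,1.5,12,0,0,0]
    - [10,0,1.5,20,0,0,0]
    - [10,0,1.5,23,0,0,0]
    - [10,0,1.5,23,0,0,0]
    - [20,0,1.5,23,0,0,0]
    - [30,0,1.5,23,0,0,0]
    - [30,0,1.5,23,0,0,0]
    - [30,0,1.5,0,0,0,0]
    - [40,0,1.5,-60,0,0,0]
    - [40,0,1.5,-90,0,0,0]
    - [40,0,1.5,-90,0,0,0]

```text
clock: 11.52
tool_pos: [0.6036, -0.3108, 0.138]
eef_rot: [-3.137, 0.0, -2.191]
force: [0.6, -0.5, 0.4]
width: 0.0396
```

```bash
python3 - <<'E'
from h import *
print(seg(read_camera("scene"),*ITEMS["eraser"])["c"]); moves((435,-96.5,130,32),(435,-96.5,130,-148))
E
```

```text
[438.55917358 -94.26022339]
at [ 602.4 -310.   135.8] yaw -125.5 j [-0.58  0.64  0.02  0.95  0.   -1.54] F [-0.2 -0.  -0.4] w 40.1 t 11.575
(435, -96.5, 130, 32) -> [-76.6 260.3   5.5] rv [-0.000e+00 -1.000e-01 -1.575e+02] turn -157.5
(435, -96.5, 130, -148) -> [-76.6 260.3   5.5] rv [-0.1  0.  22.5] turn 22.5
```

>>> play_rows:
  steps:
    - [50,-76.6,260,5.5,0,0,22.5]
    - [50,-76.6,260,5.5,0,0,22.5]
    - [50,-76.6,260,5.5,0,0,22.5]
    - [50,-76.6,260,5.5,0,0,22.5]
    - [50,-76.6,260,5.5,0,0,22.5]
    - [50,-76.6,260,5.5,0,0,22.5]
    - [50,-76.6,260,5.5,0,0,22.5]
    - [50,-76.6,260,5.5,0,0,22.5]
    - [50,-76.6,260,70,0,0,22.5]
    - [50,-76.6,260,70,0,0,22.5]
    - [50,-76.6,260,70,0,0,22.5]

```text
clock: 12.95
tool_pos: [0.4351, -0.0968, 0.0659]
eef_rot: [3.141, -0.001, -2.584]
force: [-0.1, 0.2, 0.3]
width: 0.0499
```

```bash
python3 - <<'E'
from h import *
moves((435,-96.5,23,-148)); p=read_camera("scene")
print(opener(p,(.6,-.31),.01,(1,1)))
E
```

```text
at [435.1 -96.8  65.9] yaw -148.0 j [-0.38  0.37 -0.69  0.51 -0.   -0.94] F [-0.1  0.2  0.3] w 49.9 t 12.95
(435, -96.5, 23, -148) -> [-0.1  0.3 42.9] rv [ 0. -0. -0.] turn -0.0
{'len': np.float64(117.02271040135864), 'ang': np.float64(55.33701917095081), 'origin': array([ 603.43507806, -308.91739319])}
```

>>> play_rows:
  steps:
    - [50,0,0,35,0,0,0]
    - [50,0,0,43,0,0,0]
    - [50,0,0,43,0,0,0]
    - [15,0,0,43,0,0,0]
    - [15,0,0,43,0,0,0]
    - [15,0,0,43,0,0,0]
    - [15,0,0,43,0,0,0]
    - [15,0,0,43,0,0,0]
    - [15,0,0,43,0,0,0]
    - [15,0,0,0,0,0,0]
    - [15,0,0,-50,0,0,0]
    - [15,0,0,-50,0,0,0]
    - [15,0,0,-50,0,0,0]

```text
clock: 14.62
tool_pos: [0.435, -0.0965, 0.1156]
eef_rot: [-3.141, 0.001, -2.583]
force: [0.5, -0.1, -0.6]
width: 0.0221
```

```bash
python3 - <<'E'
from h import *
moves((425,-308.5,110,-229.9))
E
```

```text
at [435.  -96.5 115.6] yaw -148.0 j [-0.38  0.29 -0.64  0.64  0.   -0.94] F [ 0.5 -0.1 -0.6] w 22.1 t 14.625
(425, -308.5, 110, -229.9) -> [ 120.8 -174.6    5.7] rv [-0.   0.1 81.9] turn 81.9
```

Width 22 means the eraser is held (same 2 mm offset as the opener).

>>> play_rows:
  steps:
    - [15,30,-44,0,0,0,10]
    - [15,60,-88,0,0,0,20]
    - [15,90,-131,0,0,0,30]
    - [15,120.8,-174.6,0,0,0,40]
    - [15,120.8,-174.6,0,0,0,50]
    - [15,120.8,-174.6,0,0,0,60]
    - [15,120.8,-174.6,0,0,0,70]
    - [15,120.8,-174.6,0,0,0,80]
    - [15,120.8,-174.6,40,0,0,82]
    - [15,120.8,-174.6,65,0,0,82]
    - [15,120.8,-174.6,65,0,0,82]
    - [15,120.8,-174.6,65,0,0,82]

```text
clock: 16.12
tool_pos: [0.4248, -0.3085, 0.0503]
eef_rot: [-3.142, -0.001, 2.269]
force: [0.7, -0.0, 0.6]
width: 0.0222
```

```bash
python3 - <<'E'
from h import *
moves((425,-308.5,27.5,-229.9+360))
E
```

```text
at [ 424.8 -308.5   50.3] yaw 130.0 j [-0.77  0.51 -0.5   0.56  0.    0.1 ] F [ 0.7 -0.   0.6] w 22.2 t 16.125
(425, -308.5, 27.5, 130.1) -> [-0.1  0.1 22.8] rv [-0.  -0.  -0.1] turn -0.1
```

>>> play_rows:
  steps:
    - [15,0,0,12,0,0,0]
    - [15,0,0,20,0,0,0]
    - [15,0,0,23,0,0,0]
    - [15,0,0,23,0,0,0]
    - [28,0,0,23,0,0,0]
    - [40,0,0,23,0,0,0]
    - [40,0,0,23,0,0,0]
    - [40,0,0,0,0,0,0]
    - [40,0,0,-60,0,0,0]
    - [40,0,0,-90,0,0,0]
    - [40,0,0,-90,0,0,0]

```text
clock: 17.5
tool_pos: [0.4264, -0.31, 0.1428]
eef_rot: [3.141, 0.005, 2.269]
force: [-0.2, -0.3, -0.3]
width: 0.0397
```

```bash
python3 - <<'E'
from h import *
p=read_camera("scene")
s=seg(p,"red",(.425,-.308),.06,.016);print(s["c"],s["size"],s["ang"])
s=seg(p,*ITEMS["pencil"]);print(s["c"],s["size"],s["ang"])
moves((440,111.4,135,154.5),(440,111.4,135,-25.5))
E
```

```text
[ 427.87780762 -304.82180786] (56.557350158691406, 30.261192321777344) -51.03814697265625
[442.04455566 111.73641968] (115.28353881835938, 11.196054458618164) -25.445785522460938
at [ 425.5 -309.1  141.1] yaw 130.0 j [-0.77  0.38 -0.42  0.77 -0.    0.1 ] F [-0.7 -0.5 -0.6] w 40.1 t 17.55
(440, 111.4, 135, 154.5) -> [312.8 281.3   5.4] rv [ -0.    0.1 -24.5] turn -24.5
(440, 111.4, 135, -25.5) -> [312.8 281.3   5.4] rv [  0.2   0.  155.5] turn 155.5
```

>>> play_rows:
  steps:
    - [40,312.8,281.3,5,0,0,-24.5]
    - [40,312.8,281.3,5,0,0,-24.5]
    - [40,312.8,281.3,5,0,0,-24.5]
    - [40,312.8,281.3,5,0,0,-24.5]
    - [40,312.8,281.3,5,0,0,-24.5]
    - [40,312.8,281.3,5,0,0,-24.5]
    - [40,312.8,281.3,5,0,0,-24.5]
    - [40,312.8,281.3,5,0,0,-24.5]
    - [40,312.8,281.3,5,0,0,-24.5]
    - [40,312.8,281.3,5,0,0,-24.5]
    - [40,312.8,281.3,5,0,0,-24.5]
    - [40,312.8,281.3,60,0,0,-24.5]
    - [40,312.8,281.3,70,0,0,-24.5]
    - [40,312.8,281.3,70,0,0,-24.5]

```text
clock: 19.3
tool_pos: [0.4389, 0.1115, 0.0702]
eef_rot: [-3.141, -0.002, 2.696]
force: [-0.4, 1.3, 0.8]
width: 0.04
```

```bash
python3 - <<'E'
from h import *
moves((440,111.4,20,154.5))
E
```

```text
at [438.9 111.5  70.2] yaw 154.4 j [ 0.09  0.37 -0.67  0.53 -0.    0.53] F [-0.4  1.3  0.8] w 40.0 t 19.3
(440, 111.4, 20, 154.5) -> [-1.1  0.5 50.2] rv [-0.1 -0.1 -0.1] turn -0.1
```

>>> play_rows:
  steps:
    - [40,-1,0.5,40,0,0,0]
    - [40,-1,0.5,50,0,0,0]
    - [40,-1,0.5,50,0,0,0]
    - [2,-1,0.5,50,0,0,0]
    - [2,-1,0.5,50,0,0,0]
    - [2,-1,0.5,50,0,0,0]
    - [2,-1,0.5,50,0,0,0]
    - [2,-1,0.5,50,0,0,0]
    - [2,-1,0.5,50,0,0,0]
    - [2,-1,0.5,50,0,0,0]
    - [2,-1,0.5,0,0,0,0]
    - [2,-1,0.5,-40,0,0,0]
    - [2,-1,0.5,-40,0,0,0]
    - [2,-1,0.5,-40,0,0,0]

```text
clock: 21.05
tool_pos: [0.4405, 0.1119, 0.1104]
eef_rot: [3.141, 0.001, 2.696]
force: [-0.2, 0.3, -0.8]
width: 0.0068
```

```bash
python3 - <<'E'
from h import *
moves((611.5,103,110,156.5))
E
```

```text
at [440.5 111.9 110.4] yaw 154.5 j [ 0.09  0.31 -0.63  0.63 -0.    0.53] F [-0.2  0.3 -0.8] w 6.8 t 21.05
(611.5, 103, 110, 156.5) -> [-158.2   65.6    0.5] rv [ 0.  0. -2.] turn -2.0
```

>>> play_rows:
  steps:
    - [2,-158,65.6,0,0,0,-2]
    - [2,-158,65.6,0,0,0,-2]
    - [2,-158,65.6,0,0,0,-2]
    - [2,-158,65.6,0,0,0,-2]
    - [2,-158,65.6,0,0,0,-2]
    - [2,-158,65.6,60,0,0,-2]
    - [2,-158,65.6,65,0,0,-2]
    - [2,-158,65.6,65,0,0,-2]
    - [2,-158,65.6,65,0,0,-2]

```text
clock: 22.18
tool_pos: [0.6126, 0.1033, 0.0474]
eef_rot: [3.14, 0.003, 2.731]
force: [0.4, 0.1, -0.0]
width: 0.0067
```

```bash
python3 - <<'E'
from h import *
moves((611.5,103,24.5,156.5))
p=read_camera("scene"); u,v=[int(t) for t in proj(p,(.61,.1,.03))]
cv2.imwrite("pics/c5.png",cv2.resize(cv2.convertScaleAbs(p["img"][v-50:v+50,u-50:u+50],alpha=1.6),(500,500),interpolation=cv2.INTER_CUBIC))
E
```

```text
at [612.6 103.3  47.4] yaw 156.5 j [ 0.05  0.65 -0.24  0.68 -0.    0.46] F [ 0.4  0.1 -0. ] w 6.7 t 22.175
(611.5, 103, 24.5, 156.5) -> [ 0.9 -0.7 22.9] rv [0.1 0.2 0. ] turn 0.0
```

View pics/c5.png

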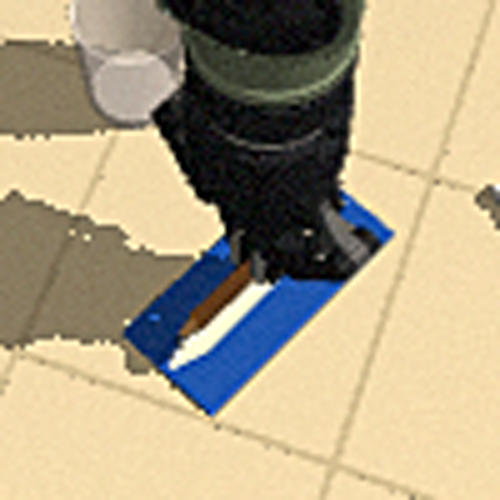

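>>> play_rows:
  steps:
    - [2,0.5,-0.5,12,0,0,0]
    - [2,0.5,-0.5,20,0,0,0]
    - [2,0.5,-0.5,23,0,0,0]
    - [2,0.5,-0.5,23,0,0,0]
    - [12,0.5,-0.5,23,0,0,0]
    - [24,0.5,-0.5,23,0,0,0]
    - [24,0.5,-0.5,23,0,0,0]
    - [24,0.5,-0.5,0,0,0,0]
    - [50,0.5,-0.5,-60,0,0,0]
    - [80,0.5,-0.5,-90,0,0,0]
    - [80,0.5,-0.5,-90,0,0,0]

```text
clock: 23.6
tool_pos: [0.6126, 0.1029, 0.1375]
eef_rot: [3.14, 0.004, 2.731]
force: [-0.1, 0.2, 0.1]
width: 0.0769
```

```bash
python3 - <<'E'
from h import *
p=read_camera("scene")
s=seg(p,"brown",(.61,.103),.07,.009);print(s["c"],s["size"],s["ang"])
moves((419,306.8,130,156.5))
E
```

```text
[617.34082031  99.87962341] (98.0240707397461, 9.508169174194336) -22.6943359375
at [611.2 102.8 135.5] yaw 156.5 j [ 0.05  0.54 -0.16  0.87 -0.    0.46] F [-0.2  0.7  0.3] w 79.8 t 23.65
(419, 306.8, 130, 156.5) -> [257.7 110.4   5.3] rv [ 0.   0.1 -0. ] turn -0.0
```

>>> play_rows:
  steps:
    - [80,257.7,110.4,5,0,0,0]
    - [80,257.7,110.4,5,0,0,0]
    - [80,257.7,110.4,5,0,0,0]
    - [80,257.7,110.4,5,0,0,0]
    - [80,257.7,110.4,5,0,0,0]
    - [80,257.7,110.4,5,0,0,0]
    - [80,257.7,110.4,5,0,0,0]
    - [80,257.7,110.4,60,0,0,0]
    - [80,257.7,110.4,60,0,0,0]
    - [80,257.7,110.4,60,0,0,0]

```text
clock: 24.9
tool_pos: [0.4192, 0.3063, 0.0758]
eef_rot: [-3.141, -0.0, 2.73]
force: [0.6, 1.1, 0.3]
width: 0.0804
```

```bash
python3 - <<'E'
from h import *
moves((419,306.8,24,156.5))
E
```

```text
at [419.2 306.3  75.8] yaw 156.4 j [ 0.49  0.46 -0.5   0.61 -0.    0.9 ] F [0.6 1.1 0.3] w 80.4 t 24.9
(419, 306.8, 24, 156.5) -> [ 0.4  0.4 51.8] rv [-0.  -0.  -0.1] turn -0.1
```

>>> play_rows:
  steps:
    - [80,0,0.5,40,0,0,0]
    - [80,0,0.5,52,0,0,0]
    - [80,0,0.5,52,0,0,0]
    - [44,0,0.5,52,0,0,0]
    - [44,0,0.5,52,0,0,0]
    - [44,0,0.5,52,0,0,0]
    - [44,0,0.5,52,0,0,0]
    - [44,0,0.5,52,0,0,0]
    - [44,0,0.5,52,0,0,0]
    - [44,0,0.5,0,0,0,0]
    - [44,0,0.5,-40,0,0,0]
    - [44,0,0.5,-40,0,0,0]
    - [44,0,0.5,-40,0,0,0]

```text
clock: 26.52
tool_pos: [0.4185, 0.3073, 0.1154]
eef_rot: [3.141, 0.0, 2.731]
force: [-0.3, -0.0, -0.3]
width: 0.0493
```

```bash
python3 - <<'E'
from h import *
moves((602.5,322,110,156.5))
E
```

```text
at [418.5 307.3 115.4] yaw 156.5 j [ 0.49  0.4  -0.46  0.71 -0.    0.9 ] F [-0.3 -0.  -0.3] w 49.3 t 26.525
(602.5, 322, 110, 156.5) -> [-162.8   86.9    5.5] rv [ 0.  0. -0.] turn -0.0
```

Held (49.3 mm). Along the tool's x the centring isn't assured, so I'll check after placing.

>>> play_rows:
  steps:
    - [44,-163,87,5,0,0,0]
    - [44,-163,87,5,0,0,0]
    - [44,-163,87,5,0,0,0]
    - [44,-163,87,5,0,0,0]
    - [44,-163,87,5,0,0,0]
    - [44,-163,87,60,0,0,0]
    - [44,-163,87,65,0,0,0]
    - [44,-163,87,65,0,0,0]
    - [44,-163,87,65,0,0,0]

```text
clock: 27.65
tool_pos: [0.6038, 0.3227, 0.0526]
eef_rot: [3.139, 0.002, 2.732]
force: [0.1, -0.2, -0.3]
width: 0.049
```

```bash
python3 - <<'E'
from h import *
moves((602.5,322,28.5,156.5))
E
```

```text
at [603.8 322.7  52.6] yaw 156.5 j [ 0.38  0.74 -0.04  0.79 -0.    0.79] F [ 0.1 -0.2 -0.3] w 49.0 t 27.65
(602.5, 322, 28.5, 156.5) -> [ 0.9 -1.2 24.1] rv [0.1 0.1 0. ] turn 0.0
```

>>> play_rows:
  steps:
    - [44,0,0,12,0,0,0]
    - [44,0,0,20,0,0,0]
    - [44,0,0,22.5,0,0,0]
    - [44,0,0,22.5,0,0,0]
    - [60,0,0,22.5,0,0,0]
    - [72,0,0,22.5,0,0,0]
    - [72,0,0,22.5,0,0,0]
    - [72,0,0,0,0,0,0]
    - [72,0,0,-60,0,0,0]
    - [72,0,0,-110,0,0,0]
    - [72,0,0,-110,0,0,0]

```text
clock: 29.02
tool_pos: [0.6059, 0.3233, 0.1656]
eef_rot: [3.135, 0.007, 2.731]
force: [0.4, -1.0, -0.7]
width: 0.0723
```

```bash
python3 - <<'E'
from h import *
moves((320,450,180,156.5))
E
```

```text
at [605.9 323.3 165.6] yaw 156.5 j [0.38 0.63 0.08 1.01 0.   0.79] F [ 0.4 -1.  -0.7] w 72.3 t 29.025
(320, 450, 180, 156.5) -> [312.6   2.2 -16.4] rv [ 0.4  0.4 -0. ] turn -0.0
```

>>> play_rows:
  steps:
    - [72,312,2,-16,0,0,0]
    - [72,312,2,-16,0,0,0]
    - [72,312,2,-16,0,0,0]
    - [72,312,2,-16,0,0,0]
    - [72,312,2,-16,0,0,0]
    - [72,312,2,-16,0,0,0]
    - [72,312,2,-16,0,0,0]
    - [72,312,2,-16,0,0,0]
    - [72,312,2,-16,0,0,0]
    - [72,312,2,-16,0,0,0]

```text
clock: 30.28
tool_pos: [0.3183, 0.4479, 0.1761]
eef_rot: [-3.141, -0.0, 2.73]
force: [-0.1, 0.0, 0.3]
width: 0.0717
```

```bash
python3 - <<'E'
from h import *
moves()
for n in("scene","top"):
    p=read_camera(n)
    for k in("pencil_mat","opener_mat","eraser_mat","tape_mat"):
        s=seg(p,*ITEMS[k]); print(n,k,s["c"].round(1),np.round(s["size"]),round(s["ang"],1))
    s=seg(p,"brown",(.61,.103),.075,.009);print("pencil",s["c"],s["size"],s["ang"])
    s=seg(p,"red",(.425,-.308),.06,.016);print("eraser",s["c"],s["size"],s["ang"])
    o=opener(p,(.602,-.31),.01,(1,1));print("opener",o)
    for x in cut_out(p,"tape")[:2]:
        W,_,_=world(p,x["mask"]);t=W[W[:,2]>.017]; print("tape",len(t),cv2.minEnclosingCircle((t[:,:2]*1000).astype(np.float32)),t.mean(0))
    d=cut_out(p,"cup")[0];W,_,_=world(p,d["mask"]);t=W[W[:,2]>.065];print("cup",cv2.minEnclosingCircle((t[:,:2]*1000).astype(np.float32)))
    u0,u1,v0,v1=(90,430,110,330) if n=="scene" else (110,420,100,280)
    cv2.imwrite(f"pics/f_{n}.png",cv2.resize(cv2.convertScaleAbs(p["img"][v0:v1,u0:u1],alpha=1.5),(800,int(800*(v1-v0)/(u1-u0))),interpolation=cv2.INTER_CUBIC))
E
```

```text
at [318.3 447.9 176.1] yaw 156.4 j [ 0.82  0.39 -0.31  0.88 -0.    1.23] F [-0.1  0.   0.3] w 71.7 t 30.275
scene pencil_mat [612.6 103.8] [139.  63.] -23.5
scene opener_mat [ 603.6 -309.6] [140.  62.] 54.4
scene eraser_mat [ 426.3 -307.4] [138.  64.] -49.9
scene tape_mat [603.7 322.7] [140.  63.] -13.8
pencil [611.14685059 102.47801971] (111.45780181884766, 9.493093490600586) -22.6943359375
eraser [ 427.87780762 -304.82180786] (56.557350158691406, 30.261192321777344) -51.03814697265625
opener {'len': np.float64(115.4993534365974), 'ang': np.float64(54.994521981613374), 'origin': array([ 603.023429  , -309.54628324])}
tape 151 ((604.1373901367188, 322.34588623046875), 25.707311630249023) [0.60612648 0.32245378 0.02162725]
cup ((527.2390747070312, 0.923553466796875), 31.23519515991211)
top pencil_mat [603.2  86.8] [134.  25.] -23.1
top opener_mat [ 601.3 -311.3] [135.  59.] 54.7
top eraser_mat [ 424.  -309.6] [135.  59.] -49.6
top tape_mat [563.1 329.8] [60. 56.] 75.9
pencil [608.82421875 101.71362305] (105.48072814941406, 7.629696369171143) -23.65312957763672
eraser [ 423.80789185 -308.42242432] (55.411590576171875, 21.10212516784668) -50.09003829956055
opener {'len': np.float64(143.2854743408016), 'ang': np.float64(53.3493215037027), 'origin': array([ 605.35302081, -310.66640857])}
tape 136 ((600.5921020507812, 318.9941101074219), 25.762746810913086) [0.60104222 0.31796783 0.02104164]
cup ((524.2518920898438, -1.6943727731704712), 31.66526985168457)
```

View pics/f_top.png

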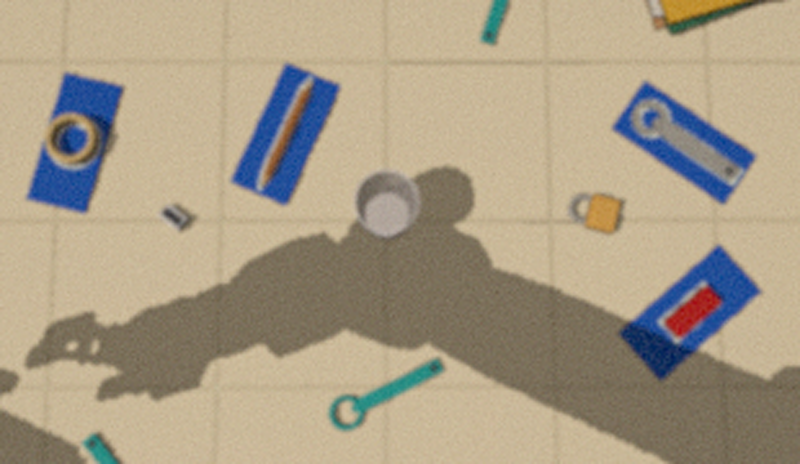

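View pics/f_scene.png

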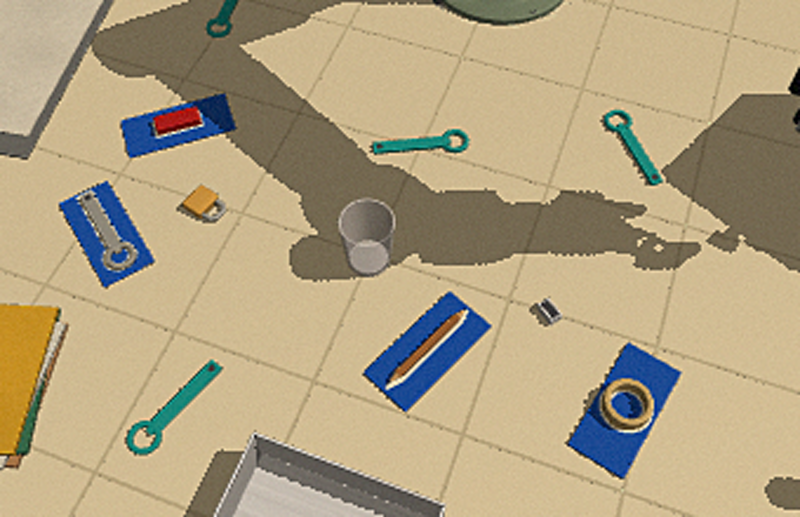

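Both pictures show all four things lying on their tracings. In the top crop the tape is at (73,140), the pencil at (287,135), the opener at (690,140) with its ring on the traced ring, and the eraser at (692,310). The cup stands at (387,203). Offsets measured against the mats are within a few mm.

```bash
python3 -c "
from bench import *
print(hand_in())"
```

```text
the job is handed in; nothing more can be done
None
```

I placed all four things on their own mats and handed the job in at about 30 s; `hand_in` gives no verdict. I chose the steel opener, not the four teal look-alikes.

**Last checks:** these are from both cameras, with the arm clear of everything.

| Thing | Distance from mat's origin | Angle off mat's direction |
|---|---|---|
| Pencil | about 2 mm | about 1° |
| Opener | about 1 mm (scene camera) | about 1° |
| Eraser | about 1 mm (top camera) | about 1° |
| Tape | about 1 to 4 mm | not needed |

The opener's ring lies over the traced ring, and the cup stands upright where it was.

**What failed or disagreed:**
- **First opener grasp:** it closed on top of the handle. The opener did not shift, and I gripped it again lower down.
- **Camera offset:** the two cameras differ by a steady 2 to 4 mm, so I averaged them for targets.
- **Top camera, opener:** the outline ran into the pale tracing and measured 143 mm long instead of 124 mm. That estimate, about 4 mm off the mat's origin, is not reliable.
- **Top camera, pencil and tape mats:** it found only parts of these two mats, so I compared with their traced shapes there instead.

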